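# Draw a sprung length gauge out to its mark and hold it

### The arm

A 6-joint arm with a two-finger parallel gripper is mounted at the origin on a cart in front of the work surface, level with it; the furniture and walls round the work are solid. World frame = base frame: x ahead of the robot, y to its left, z up, the work surface at z = 0. Lengths are in m, angles in rad, forces in N, time in s.
With the tool pointing down it reaches from about 0.35 to 0.725 m from the base axis. Payload 6 kg.
Tool frame: the origin (TCP) lies at the centre of the arm's flange, where the gripper is bolted on; the fingertips stand 173 mm ahead of it and the grasp point (between the pads) lies 155 mm ahead of it; z points along the fingers, y is the line along which they close (so a half turn about z gives the same grasp; the last joint's range is limited). The gripper opens to 85 mm and grips with 20 to 120 N. Pads are 22 mm wide; open, the fingers measure 114 mm over their backs; the gripper's body (76 mm by 85 mm) begins 54 mm behind the grasp point. The pads swing forward as they close: fully open they stand 13 mm farther back than shut.
Start: joints at [1.529, 0.04, 0.085, 0, -1.615, -0.334], TCP at [0.22, 0.558, 0.405] pointing down, gripper open.
Joint ranges: [-2.56, 2.56], [-1.29, 2.01], [-1.08, 1.49], [-3.29, 1.98], [-2.81, -0.18], [-2.99, 2.99]. Speed limits (rad/s): [2.57, 2.57, 3.01, 3.14, 3.14, 3.14].

### API

Orientations are given as a 3x3 rotation matrix whose columns are the frame's x, y, z axes.
In Python, from plant import manip, snapshot, get_calibration gives the robot as it stands.
- The arm moves only by the tool play_rows, never from a script. Its argument "series" is a list of rows, each an object with "dr": the turn, a rotation vector about the tool's x, y, z in units of 6 degrees (1.0 is 6 degrees), a list of three; "delta_pos": the shift along the tool's x, y, z in units of 40 mm (1.0 is 40 mm), a list of three; "jaw": the gripper command: -1 is shut, 1 is fully open, values between are in proportion. A call has 1 to 10 rows; each row shifts and turns the commanded pose from where the row before left it, along the tool's axes as they then stand; what a row does not reach is not made up. A row lasts 1/12 s, in which the tool goes at most 41.7 mm and 7.16 degrees, less where a joint would pass 70% of its speed; a pose out of reach is approached as far as the arm can. A call is refused whole if a number of a shift passes 1 or a number of a turn 1, either way. A call with a gripper value outside its range is refused whole. The fingers move at their own pace and stop on an object; "grip_force" is the grip in N (left out, the last holds). Time passes only in rows, so rows that do not move let the fingers close. It gives the time, the measured TCP pose, the force, the opening and the grip force at its end, in the units of the state.
- manip.state(): the state, without advancing time (a new reading comes with each control period).
- snapshot(name): name is "scene" or "top" or "wrist"; returns the picture (384x512x3 uint8, blue, green, red); there is no depth.
- get_calibration(name): a dict with "K" (3x3 intrinsics, pixels), "R" (3x3) and "t" (3): a world point X has camera coordinates R X + t; the wrist camera has in their place "mount" (4x4, takes a point from camera to tool coordinates, whose origin is the TCP and whose axes are the flange's). Camera axes: x right, y down, z forward; pixel columns grow to the right and rows downward; lengths in m; the calibration is good to about 2 mm. A picture is of the moment at which its call begins: read the wrist's pose just before it. get_calibration takes no time and is no camera call.
- manip.job_done(): hands the job in; it is judged then, once.
The state is a dict: "clock": time; "q": joint angles; "qd": joint speeds; "effort": joint torques, N m; "tool_pos": TCP position; "ee_rot": TCP orientation; "ft_force": force on the tool from outside, world axes, zero at the start; "ft_torque": the same for the moment, N m; "finger_gap": opening from 0.0 (shut) to 1.0 (fully open); "gripper_force": force on a finger pad.
Only numpy, scipy, OpenCV 4.12 (cv2) and the standard library are available. Lean on these libraries where they do the work, as an engineer would, in place of code of your own. Each camera call takes 0.05 s, during which the arm holds its last target. There are 200 camera calls.

### The job

Lay the telescoping length gauge in the green two-forked rest, its tube down in both fork slots and its middle brass collar between the forks, and let go of it. Then draw the sprung rod out by its grey handle, leaving the tube seated in both forks, until the tube's mouth stands on the red band of the rod, and finish while holding it there so that the callipers can be set to it. Leave the jacks, the wood billet, the callipers and the clear glass tumbler where they are.

Things in the scene. Friction and masses are not known exactly. Their poses are not given: they have to be found in the camera images.
- gauge: loose telescoping gauge, about 0.33 kg: aluminium tube 24 mm in diameter, x = -80 to 80 mm (mouth), on two 36 mm square brass blocks: end cap x = -80 to -68, middle collar x = 28 to 38; bare tube between to grip. Origin under the tube's middle at the blocks' underside, tube axis 18 mm above (z up as it lies); +x points to the handle. Balances near x = 10 mm.
- gauge_mid (a point): point on the tube axis at the middle of the tube's length (gauge x = 0); axes as the gauge.
- tube_mouth (a point): centre of the tube's open end, on the axis, 80 mm from gauge_mid, where the rod comes out.
- handle (a point): middle of the grey waist of the handle at the rod's outer end, on the axis, 27 mm beyond the tube's mouth with the rod home; it moves with the rod. The waist is 16 mm in diameter and 34 mm long along the axis, between two brass discs 30 mm in diameter.
- rod (a joint): how far the steel rod is drawn out along gauge +x, m: 0 home, 0.085 end stop. A spring pulls it home: 3 N at 0, about 7.8 N at 0.060. A 12 mm wide red band on the rod starts to come out at 0.054 and is wholly out at 0.066 (mouth on its middle at 0.060); beyond it the rod is black.
- rest: green fixed rest: base 160 x 96 x 12 mm, long side along x, two upright forks 14 mm thick at x = -52 and 52 mm (90 mm clear between), each with an open-topped slot 28 mm wide in y, flared above, slot floor 83 mm high, fork tops about 120 mm high. Origin under the middle of the base. Same both ways round: the gauge may lie with its handle to either side.
- rest_seat (a point): centre of the seat, where gauge_mid comes to lie: 95 mm above the surface, midway between the forks; x along the line of the slots, y across. The gauge may lie up to 30 mm off along x; centred, its collar is 7 mm short of the fork on the handle's side. When the rod is pulled the gauge slides until the collar bears on that fork.
- jacks_1: glassworker's steel jacks (large tongs), 240 x 61 x 8 mm, lying flat, loose bystander; origin at the middle of the underside.
- tumbler_1: clear glass tumbler, 64 mm in diameter, 90 mm tall, loose bystander; origin at the middle of the underside.
- callipers_2: steel callipers, 173 x 100 x 9 mm, lying flat, loose bystander; origin at the middle of the underside.
- billet: dark wood billet, 55 x 130 x 22 mm, lying flat, loose bystander; origin at the middle of the underside.
Mind the look-alikes: they are no part of the job. There is more than one size of the gauge; the job needs the larger.

How it is judged:
On the way, in this order (a step that is already met when the one before it is completed fails the run):
1. the gauge lies seated in both forks, its rod home, let go by the robot (z of gauge_mid in the frame of rest_seat between -0.004 and 0.004 m and y of gauge_mid in the frame of rest_seat between -0.005 and 0.005 m and x of gauge_mid in the frame of rest_seat between -0.03 and 0.03 m and angle between the x axis of gauge and the x axis of rest, either way round below 0.06 rad and value of joint rod below 0.01 m and contact force between the fingers and gauge below 0.1 N and linear speed of gauge below 0.02 m/s), for 0.2 s.
2. the rod is drawn out to its red band by the handle, the rest taking the pull (z of gauge_mid in the frame of rest_seat between -0.004 and 0.004 m and y of gauge_mid in the frame of rest_seat between -0.005 and 0.005 m and x of gauge_mid in the frame of rest_seat between -0.03 and 0.03 m and angle between the x axis of gauge and the x axis of rest, either way round below 0.06 rad and value of joint rod between 0.052 and 0.068 m and contact force between gauge and rest above 4 N and contact force between the fingers and gauge above 1 N and distance between the grasp point and handle below 0.04 m), for 0.2 s.
At the end, for the whole second after the job is handed in: robot still holds the handle (grasp point within 40 mm, over 1 N); rod still, 52 to 68 mm out; tube seated in both forks (middle within 4 mm in height, 5 mm across, 30 mm along, in line within 0.06 rad); over 4 N between gauge and rest (all of step 2 and velocity of joint rod between -0.01 and 0.01 m/s); the arm keeps its last pose, push and grip.
It fails at once if jacks_1 is disturbed (moved more than 30 mm) (distance of jacks_1 from where it was at the start of the episode above 0.03 m).
It fails at once if tumbler_1 is disturbed (moved more than 30 mm) (distance of tumbler_1 from where it was at the start of the episode above 0.03 m).
It fails at once if callipers_2 is disturbed (moved more than 30 mm) (distance of callipers_2 from where it was at the start of the episode above 0.03 m).
It fails at once if billet is disturbed (moved more than 30 mm) (distance of billet from where it was at the start of the episode above 0.03 m).
It also fails if it takes over 48 s, if anything falls off the work surface, if the arm or the gripper's body presses on something with over 40 N, if the wrist force passes 120 N, or if a joint passes its speed limit or range.

## Working session

There is one attempt and no reset: what is moved stays moved. The work goes in short steps, Python scripts to look and compute and a tool call to move; the robot and the scene stay as the last step left them, time stands still between calls to the robot, and variables do not carry over. Pictures are saved under pics/ and viewed, at most 10 in all, crops included, and the job is handed in when it is done.

Besides the shell and the picture viewer there is one more tool, called after "Emit:" as name([rows], argument=value, ...), one row to a line, values as JSON. play_rows: Moves the arm, as the interface text tells. Its arguments: {"type":"object","properties":{"series":{"type":"array"},"grip_force":{"type":"number"}},"required":["series"]}

```bash
mkdir -p pics; ls
python3 - <<'E'
from plant import manip, snapshot, get_calibration
import cv2
for n in ("scene","top","wrist"):
    c=get_calibration(n); print(n,{k:v for k,v in c.items()})
for n in ("scene","top"): cv2.imwrite(f"pics/{n}0.png",cv2.resize(snapshot(n),(800,600),interpolation=cv2.INTER_CUBIC))
s=manip.state(); print(s)
E
```

```text
pics
scene {'K': array([[352.60002385,   0.        , 260.37846074],
       [  0.        , 352.60002385, 191.10032932],
       [  0.        ,   0.        ,   1.        ]]), 'R': array([[ 0.50204062, -0.86465414, -0.01812296],
       [-0.56519247, -0.31216013, -0.76361871],
       [ 0.65460881,  0.39361057, -0.64541307]]), 't': array([-0.25776565,  0.34241455,  1.07376371])}
top {'K': array([[491.26047818,   0.        , 261.03801917],
       [  0.        , 491.26047818, 187.24357759],
       [  0.        ,   0.        ,   1.        ]]), 'R': array([[-8.90125445e-03, -9.99960074e-01, -7.86443518e-04],
       [-9.82063428e-01,  8.89007108e-03, -1.88341155e-01],
       [ 1.88340627e-01, -9.04135130e-04, -9.82103350e-01]]), 't': array([-0.01741021,  0.51906278,  1.66503714])}
wrist {'K': array([[314.8799408 ,   0.        , 257.71561505],
       [  0.        , 314.8799408 , 197.17123665],
       [  0.        ,   0.        ,   1.        ]]), 'mount': array([[ 6.71088213e-04, -9.55101897e-01, -2.96276755e-01,
         7.57997169e-02],
       [ 9.99999505e-01,  8.58662933e-04, -5.02984834e-04,
[... 323 characters left out ...]
657463e-01]), 'qd': array([-5.97022408e-04, -2.23113336e-03,  4.67481967e-04,  8.15285011e-04,
        1.92885252e-03,  8.03990740e-05]), 'effort': array([-5.68134827e-03, -3.69349658e+01,  3.48282945e+01,  6.95188746e+00,
       -4.66724014e-03, -6.19724005e-06]), 'tool_pos': array([0.2201004 , 0.55815584, 0.40377373]), 'ee_rot': array([[ 9.30244670e-01, -3.66939525e-01, -4.89170808e-04],
       [-3.66939840e-01, -9.30243483e-01, -1.48876478e-03],
       [ 9.12386846e-05,  1.56441176e-03, -9.99998772e-01]]), 'ft_force': array([0.66715508, 0.61038005, 0.30976186]), 'ft_torque': array([-4.68561981e-05,  1.13622275e-02, -1.66296139e-03]), 'gripper_force': 0.0, 'finger_gap': 1.0009947825036762}
```

View pics/top0.png

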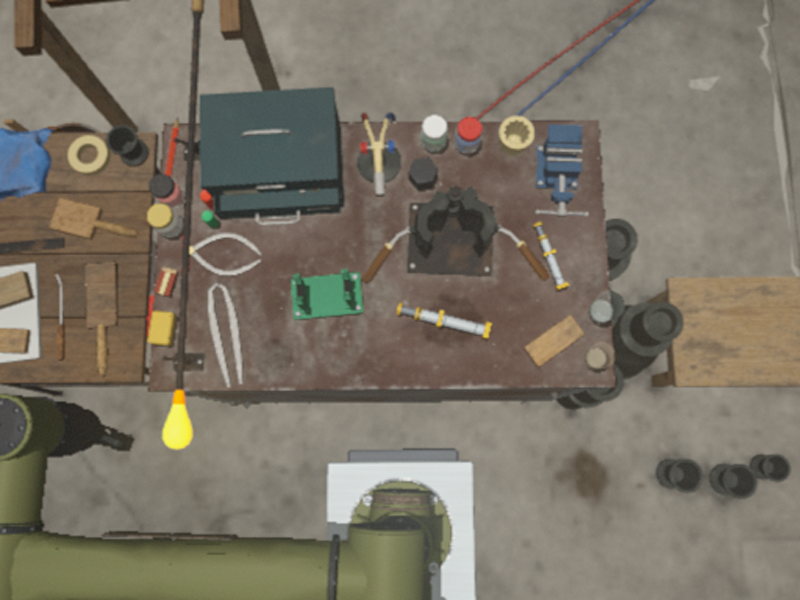

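View pics/scene0.png

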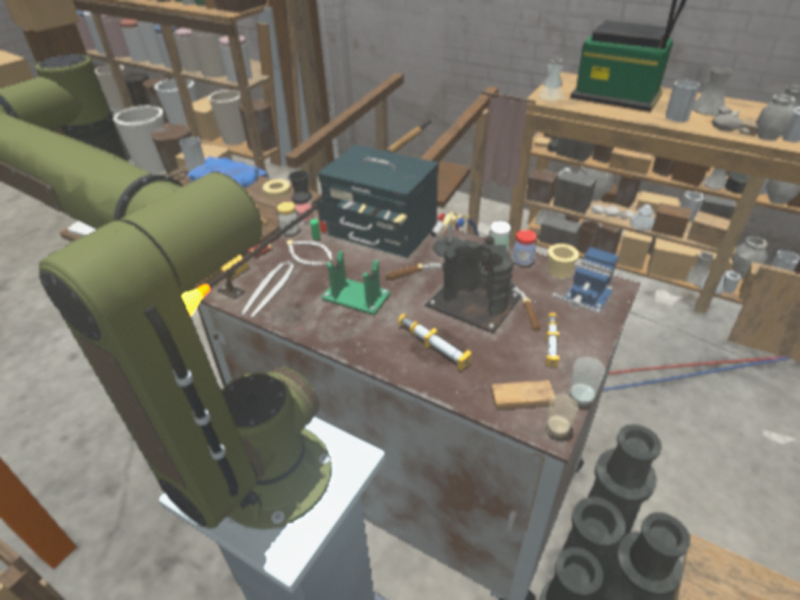

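The top view shows the rest at about (327,296), the large gauge from (400,308) to (490,330), and a smaller look-alike at (551,255). I'll zoom in on the gauge and rest.

```bash
cat > h.py <<'E'
from plant import manip, snapshot, get_calibration
import cv2, numpy as np
def cam(n,st=None):
    c=get_calibration(n)
    if n!="wrist": return c["K"],c["R"],c["t"]
    st=st or manip.state(); T=np.eye(4);T[:3,:3]=st["ee_rot"];T[:3,3]=st["tool_pos"]
    M=np.linalg.inv(T@c["mount"]); return c["K"],M[:3,:3],M[:3,3]
def toworld(C,uv,z):
    K,R,t=C; d=R.T@np.linalg.solve(K,[uv[0],uv[1],1.]); o=-R.T@t
    return o+d*(z-o[2])/d[2]
def proj(C,X):
    K,R,t=C; p=K@(R@np.asarray(X,float)+t); return p[:2]/p[2]
E
python3 - <<'E'
from h import *
a=cv2.imread('pics/top0.png')
im=snapshot("top"); np.save('pics/top.npy',im)
c=im[165:225,180:320]; cv2.imwrite('pics/c1.png',cv2.resize(c,None,fx=5.7,fy=5.7,interpolation=cv2.INTER_CUBIC))
C=cam("top")
for n,p,z in [("g left",(400,308),.018),("g right",(490,330),.018),("rest c",(327,296),.012),("tumblA",(600,310),.09),("billet",(554,340),.02),("bulb",(178,430),.3),("smallg",(551,255),.02)]:
    print(n,toworld(C,np.array(p)/1.5625,z).round(3))
E
```

```text
g left [ 0.489 -0.004  0.018]
g right [ 0.437 -0.206  0.018]
rest c [0.52  0.162 0.012]
tumblA [ 0.469 -0.439  0.09 ]
billet [ 0.413 -0.349  0.02 ]
bulb [0.217 0.403 0.3  ]
smallg [ 0.609 -0.351  0.02 ]
```

View pics/c1.png

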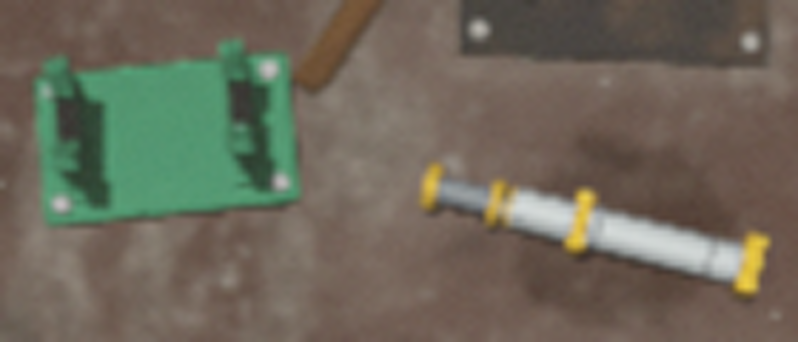

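The crop shows the gauge with its handle to the left (+y): handle disc at (432,187), collar at (581,221), end cap at (751,264). The rest base corners are about (38,80), (288,55), (298,198) and (48,222).

```bash
cat >> h.py <<'E'
def plan(gp,ang):
    """rows to move grasp point to gp, tool down, tool x-axis at world angle ang (mod pi). Prints remaining in tool units"""
    from scipy.spatial.transform import Rotation as Ro
    s=manip.state(); R0=s["ee_rot"]; best=None
    for a in (ang,ang+np.pi):
        x=np.array([np.cos(a),np.sin(a),0]); z=np.array([0,0,-1.]); R=np.column_stack([x,np.cross(z,x),z])
        r=Ro.from_matrix(R0.T@R).as_rotvec()
        if best is None or np.linalg.norm(r)<np.linalg.norm(best[0]): best=(r,R)
    r,R=best; tcp=np.array(gp)-0.155*R[:,2]
    d=tcp-s["tool_pos"]
    print("clock",round(s["clock"],2),"q",s["q"].round(2),"tcp",s["tool_pos"].round(4),"target",tcp.round(4),"\n turn units(6deg)",np.degrees(r).round(2)/6,"\n shift units now-frame",(R0.T@d/.04).round(3)," final-frame",(R.T@d/.04).round(3))
E
python3 - <<'E'
from h import *
C=cam("top")
f=lambda p,z:toworld(C,np.array(p)/5.7+np.array([180,165])-.4,z)
col=f((581,221),.030);cap=f((751,264),.030);hd=f((432,187),.027)
print(col,cap,hd,np.linalg.norm(col-cap)," want .107;",np.linalg.norm(hd-col)," want~",.08+.027+.019-.033)
u=(col-cap)/np.linalg.norm(col-cap);ang=np.arctan2(u[1],u[0]);print(np.degrees(ang))
cs=[f(p,.012) for p in [(38,80),(288,55),(298,198),(48,222)]];rc=np.mean(cs,0);v=(cs[0]+cs[3]-cs[1]-cs[2])[:2];print("rest",rc,np.degrees(np.arctan2(v[1],v[0])),np.linalg.norm(cs[0]-cs[1]),np.linalg.norm(cs[1]-cs[2]))
g=col-.023*u; print("grip",g); plan([g[0],g[1],.2],ang)
E
```

```text
[ 0.46433973 -0.09344643  0.03      ] [ 0.43670681 -0.19729182  0.03      ] [ 0.48689847 -0.00187128  0.027     ] 0.10745903104044643  want .107; 0.09436050333969805  want~ 0.093
75.09907667421365
rest [0.52178024 0.16315122 0.012     ] 95.18845787713008 0.15763173923856874 0.0914520732673598
grip [ 0.45842531 -0.11567299  0.03      ]
clock 0.15 q [ 1.53  0.04  0.08 -0.   -1.62 -0.33] tcp [0.2201 0.5582 0.4039] target [ 0.4584 -0.1157  0.355 ] 
 turn units(6deg) [ 1.0000e-02 -1.0000e-02  1.3895e+01] 
 shift units now-frame [11.724 13.483  1.243]  final-frame [ 14.747 -10.09    1.223]
```

Run:
```python
from h import *
def tri(a,b):
    P=[K@np.c_[R,t] for K,R,t in (cam("top"),cam("scene"))]
    X=cv2.triangulatePoints(P[0],P[1],np.array(a,float)/1.5625,np.array(b,float)/1.5625); return (X[:3]/X[3]).ravel()
X=tri((178,425),(195,300)); print("bulb",X,proj(cam("top"),X)*1.5625,proj(cam("scene"),X)*1.5625)
S=cam("scene")
# rod: plane through top camera centre and pixels; points on it at heights
C=cam("top")
for px in [(180,385),(184,300),(188,200),(192,100)]:
    for z in (0.1,.2,.3,.4,.5,.6):
        W=toworld(C,np.array(px)/1.5625,z); print(px,z,W.round(3),(proj(S,W)*1.5625).round(0))
im=snapshot("scene")
cv2.imwrite('pics/c2.png',cv2.resize(im[110:210,100:240],None,fx=5.7,fy=5.7,interpolation=cv2.INTER_CUBIC))
```

```text
bulb [0.23789576 0.46437819 0.07549147] [180.70935262 421.81350275] [188.16104825 300.75615254]
(180, 385) 0.1 [0.314 0.462 0.1  ] [209. 277.]
(180, 385) 0.2 [0.307 0.433 0.2  ] [205. 249.]
(180, 385) 0.3 [0.3   0.403 0.3  ] [201. 217.]
(180, 385) 0.4 [0.293 0.374 0.4  ] [196. 182.]
(180, 385) 0.5 [0.285 0.344 0.5  ] [191. 140.]
(180, 385) 0.6 [0.278 0.314 0.6  ] [184.  93.]
(184, 300) 0.1 [0.497 0.462 0.1  ] [258. 241.]
(184, 300) 0.2 [0.479 0.433 0.2  ] [254. 215.]
(184, 300) 0.3 [0.46  0.403 0.3  ] [250. 186.]
(184, 300) 0.4 [0.442 0.374 0.4  ] [246. 154.]
(184, 300) 0.5 [0.423 0.344 0.5  ] [240. 116.]
(184, 300) 0.6 [0.405 0.314 0.6  ] [234.  72.]
(188, 200) 0.1 [0.723 0.464 0.1  ] [308. 204.]
(188, 200) 0.2 [0.69  0.434 0.2  ] [305. 180.]
(188, 200) 0.3 [0.658 0.404 0.3  ] [301. 154.]
(188, 200) 0.4 [0.626 0.375 0.4  ] [297. 125.]
(188, 200) 0.5 [0.594 0.345 0.5  ] [291.  90.]
(188, 200) 0.6 [0.561 0.315 0.6  ] [285.  50.]
(192, 100) 0.1 [0.96  0.465 0.1  ] [352. 171.]
(192, 100) 0.2 [0.913 0.436 0.2  ] [349. 150.]
(192, 100) 0.3 [0.866 0.406 0.3  ] [345. 126.]
(192, 100) 0.4 [0.82  0.376 0.4  ] [341.  99.]
(192, 100) 0.5 [0.773 0.346 0.5  ] [336.  68.]
(192, 100) 0.6 [0.726 0.317 0.6  ] [331.  31.]
```

View pics/c2.png

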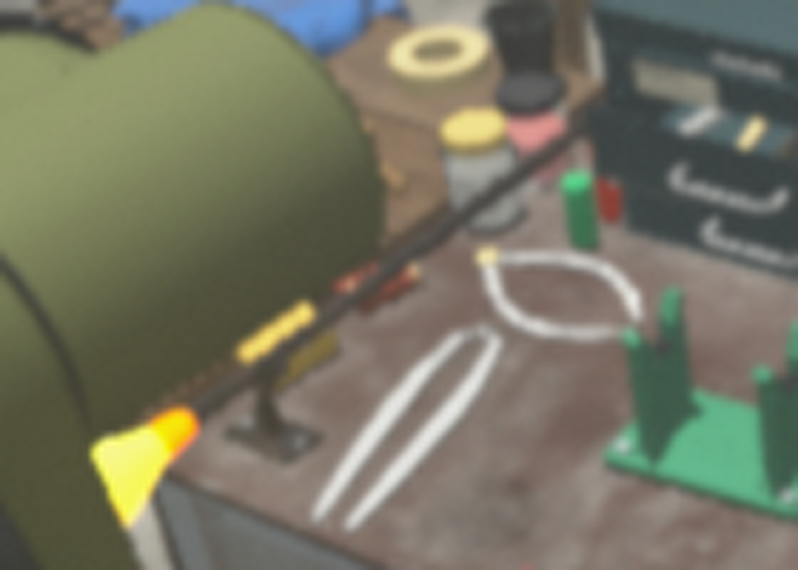

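Emit:
play_rows([
  {"dr":[0,0,0],"delta_pos":[0.65,0.75,0],"jaw":1},
  {"dr":[0,0,0],"delta_pos":[0.65,0.75,0],"jaw":1},
  {"dr":[0,0,0],"delta_pos":[0.65,0.75,0],"jaw":1},
  {"dr":[0,0,0],"delta_pos":[0.65,0.75,0],"jaw":1},
  {"dr":[0,0,0],"delta_pos":[0.65,0.75,0],"jaw":1},
  {"dr":[0,0,0],"delta_pos":[0.65,0.75,0],"jaw":1},
  {"dr":[0,0,0],"delta_pos":[0.65,0.75,0],"jaw":1},
  {"dr":[0,0,0],"delta_pos":[0.65,0.75,0],"jaw":1},
  {"dr":[0,0,0],"delta_pos":[0.65,0.75,0],"jaw":1},
])

```text
clock: 0.95
tool_pos: [0.3387, 0.2191, 0.4048]
ee_rot: [[0.931, -0.366, 0.0], [-0.366, -0.931, 0.001], [0.0, -0.001, -1.0]]
ft_force: [1.6, 0.8, 0.8]
finger_gap: 0.998
gripper_force: 0.0
```

Emit:
play_rows([
  {"dr":[0,0,0],"delta_pos":[0.65,0.75,0.1],"jaw":1},
  {"dr":[0,0,0],"delta_pos":[0.65,0.75,0.1],"jaw":1},
  {"dr":[0,0,0],"delta_pos":[0.65,0.75,0.1],"jaw":1},
  {"dr":[0,0,0],"delta_pos":[0.65,0.75,0.1],"jaw":1},
  {"dr":[0,0,0],"delta_pos":[0.65,0.75,0.1],"jaw":1},
  {"dr":[0,0,0],"delta_pos":[0.65,0.75,0.1],"jaw":1},
  {"dr":[0,0,0],"delta_pos":[0.65,0.75,0.1],"jaw":1},
  {"dr":[0,0,0],"delta_pos":[0.65,0.75,0.1],"jaw":1},
  {"dr":[0,0,0],"delta_pos":[0.65,0.75,0.1],"jaw":1},
])

```text
clock: 1.7
tool_pos: [0.4573, -0.1182, 0.3686]
ee_rot: [[0.93, -0.367, 0.001], [-0.367, -0.93, 0.0], [0.001, -0.0, -1.0]]
ft_force: [0.7, 0.0, 0.1]
finger_gap: 1.001
gripper_force: 0.0
```

Emit:
play_rows([
  {"dr":[0,0,1],"delta_pos":[0,0,0],"jaw":1},
  {"dr":[0,0,1],"delta_pos":[0,0,0],"jaw":1},
  {"dr":[0,0,1],"delta_pos":[0,0,0],"jaw":1},
  {"dr":[0,0,1],"delta_pos":[0,0,0],"jaw":1},
  {"dr":[0,0,1],"delta_pos":[0,0,0],"jaw":1},
  {"dr":[0,0,1],"delta_pos":[0,0,0],"jaw":1},
  {"dr":[0,0,1],"delta_pos":[0,0,0],"jaw":1},
])

```text
clock: 2.28
tool_pos: [0.4572, -0.116, 0.3686]
ee_rot: [[0.441, -0.898, -0.0], [-0.898, -0.441, 0.0], [-0.0, 0.0, -1.0]]
ft_force: [-0.1, 0.5, -0.6]
finger_gap: 0.999
gripper_force: 0.0
```

Emit:
play_rows([
  {"dr":[0,0,1],"delta_pos":[0,0,0],"jaw":1},
  {"dr":[0,0,1],"delta_pos":[0,0,0],"jaw":1},
  {"dr":[0,0,1],"delta_pos":[0,0,0],"jaw":1},
  {"dr":[0,0,1],"delta_pos":[0,0,0],"jaw":1},
  {"dr":[0,0,1],"delta_pos":[0,0,0],"jaw":1},
  {"dr":[0,0,1],"delta_pos":[0,0,0],"jaw":1},
  {"dr":[0,0,0.9],"delta_pos":[0,0,0],"jaw":1},
  {"dr":[0,0,0],"delta_pos":[0,0,0],"jaw":1},
])

```text
clock: 2.95
tool_pos: [0.4572, -0.1159, 0.3686]
ee_rot: [[-0.261, -0.965, -0.0], [-0.965, 0.261, 0.0], [0.0, 0.0, -1.0]]
ft_force: [-0.6, 0.1, -0.2]
finger_gap: 0.998
gripper_force: 0.0
```

Run:
```python
from h import *
s=manip.state(); im=snapshot("wrist"); C=cam("wrist",s)
u=np.array([np.cos(np.radians(75.1)),np.sin(np.radians(75.1)),0])
g=np.array([.4584,-.1157,.03])
for o in (-.074-.010,-.010+.033,.107-.010): print(proj(C,g+o*u))
cv2.imwrite('pics/w1.png',cv2.resize(im,(800,600),interpolation=cv2.INTER_CUBIC))
plan([.4584,-.1157,.022],np.radians(75.1))
```

```text
[256.10654152  92.43669719]
[256.59705952 202.17360137]
[256.88361237 266.28016366]
clock 3.0 q [ 0.18 -0.31 -0.3  -0.   -1.58 -0.44] tcp [ 0.4573 -0.1159  0.3686] target [ 0.4584 -0.1157  0.177 ] 
 turn units(6deg) [ 0.00166667 -0.          0.01166667] 
 shift units now-frame [-0.013 -0.027  4.79 ]  final-frame [-0.013 -0.026  4.79 ]
```

View pics/w1.png

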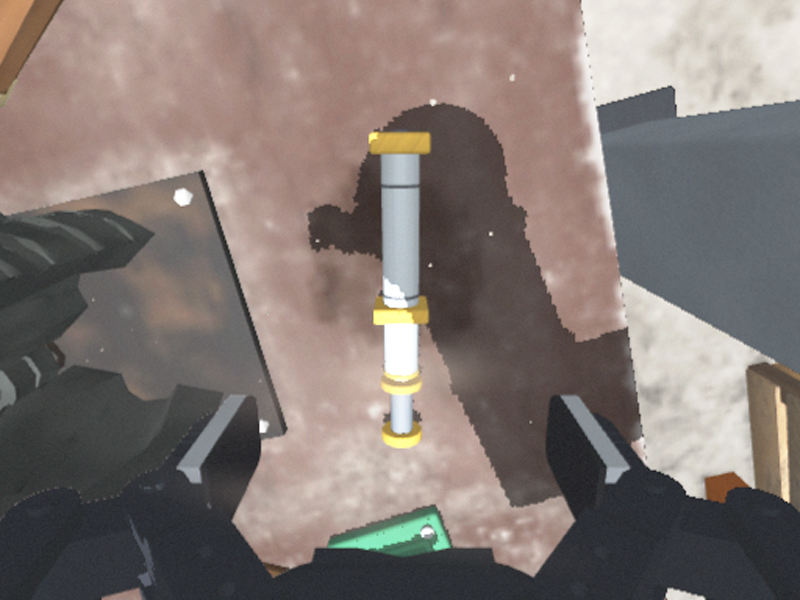

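The wrist picture shows the gauge centred at column 401: cap at (400,143), collar at (401,311), handle at (401,408). That matches the prediction to within about 3 mm. Next I descend and grip.

Emit:
play_rows([
  {"dr":[0,0,0],"delta_pos":[0.05,-0.03,0.9],"jaw":1},
  {"dr":[0,0,0],"delta_pos":[0,0,0.9],"jaw":1},
  {"dr":[0,0,0],"delta_pos":[0,0,0.9],"jaw":1},
  {"dr":[0,0,0],"delta_pos":[0,0,0.9],"jaw":1},
  {"dr":[0,0,0],"delta_pos":[0,0,0.7],"jaw":1},
  {"dr":[0,0,0],"delta_pos":[0,0,0.45],"jaw":1},
  {"dr":[0,0,0],"delta_pos":[0,0,0],"jaw":1},
])

```text
clock: 3.58
tool_pos: [0.4561, -0.1183, 0.174]
ee_rot: [[-0.255, -0.967, -0.008], [-0.967, 0.255, 0.0], [0.002, 0.008, -1.0]]
ft_force: [-0.2, -0.0, 0.1]
finger_gap: 1.0
gripper_force: 0.0
```

Emit:
play_rows([
  {"dr":[0,0,0],"delta_pos":[0,0,0],"jaw":-1},
  {"dr":[0,0,0],"delta_pos":[0,0,0],"jaw":-1},
  {"dr":[0,0,0],"delta_pos":[0,0,0],"jaw":-1},
  {"dr":[0,0,0],"delta_pos":[0,0,0],"jaw":-1},
  {"dr":[0,0,0],"delta_pos":[0,0,0],"jaw":-1},
  {"dr":[0,0,0],"delta_pos":[0,0,0],"jaw":-1},
  {"dr":[0,0,0],"delta_pos":[0,0,0],"jaw":-1},
  {"dr":[0,0,0],"delta_pos":[0,0,0],"jaw":-1},
  {"dr":[0,0,0],"delta_pos":[0,0,0],"jaw":-1},
  {"dr":[0,0,0],"delta_pos":[0,0,0],"jaw":-1},
], grip_force=60)

```text
clock: 4.42
tool_pos: [0.4584, -0.1181, 0.1801]
ee_rot: [[-0.257, -0.966, 0.002], [-0.966, 0.257, -0.0], [-0.0, -0.002, -1.0]]
ft_force: [-1.0, 1.8, 6.1]
finger_gap: 0.257
gripper_force: 58.9
```

Emit:
play_rows([
  {"dr":[0,0,0],"delta_pos":[0,0,-0.5],"jaw":-1},
  {"dr":[0,0,0],"delta_pos":[0,0,-0.9],"jaw":-1},
  {"dr":[0,0,0],"delta_pos":[0,0,-0.9],"jaw":-1},
  {"dr":[0,0,0],"delta_pos":[0,0,-0.9],"jaw":-1},
  {"dr":[0,0,0],"delta_pos":[0,0,-0.8],"jaw":-1},
  {"dr":[0,0,0],"delta_pos":[0,0,-0.4],"jaw":-1},
  {"dr":[0,0,0],"delta_pos":[0,0,0],"jaw":-1},
])

```text
clock: 5.0
tool_pos: [0.4583, -0.1184, 0.3589]
ee_rot: [[-0.258, -0.966, 0.006], [-0.966, 0.258, -0.0], [-0.002, -0.006, -1.0]]
ft_force: [0.5, -0.5, -2.6]
finger_gap: 0.261
gripper_force: 59.7
```

Run:
```python
from h import *
s=manip.state(); C=cam("wrist",s); im=snapshot("wrist"); cv2.imwrite('pics/w2.png',cv2.resize(im,(800,600),interpolation=cv2.INTER_CUBIC))
print(s["finger_gap"],s["gripper_force"],s["ft_force"],s["ft_torque"])
a=np.radians(95.2); plan(np.array([.5218,.1632,.184])+.008*np.array([np.cos(a),np.sin(a),0]),a)
```

```text
0.26119290752815005 59.748836159706116 [ 0.47881407 -0.52632684 -2.56960703] [-0.01629777 -0.07327488 -0.05251714]
clock 5.05 q [ 0.18 -0.31 -0.32 -0.   -1.56 -0.44] tcp [ 0.4581 -0.1181  0.3557] target [0.5211 0.1712 0.339 ] 
 turn units(6deg) [-0.02333333  0.01       -3.355     ] 
 shift units now-frame [-7.392  0.342  0.429]  final-frame [-7.059 -2.224  0.418]
```

View pics/w2.png

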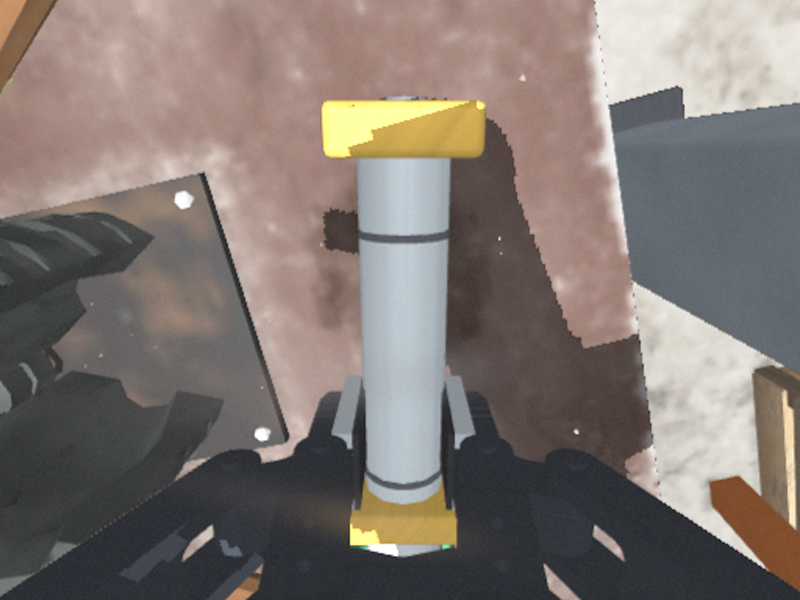

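The gauge is held level and straight between the pads, with the cap at (403,128) and the collar at (403,515) next to the fingers. Moving it over the rest.

Emit:
play_rows([
  {"dr":[0,0,0],"delta_pos":[-0.5,0,0],"jaw":-1},
  {"dr":[0,0,0],"delta_pos":[-0.9,0.05,0],"jaw":-1},
  {"dr":[0,0,0],"delta_pos":[-0.9,0.05,0],"jaw":-1},
  {"dr":[0,0,0],"delta_pos":[-0.9,0.05,0],"jaw":-1},
  {"dr":[0,0,0],"delta_pos":[-0.9,0.05,0],"jaw":-1},
  {"dr":[0,0,0],"delta_pos":[-0.9,0.05,0],"jaw":-1},
  {"dr":[0,0,0],"delta_pos":[-0.9,0.05,0],"jaw":-1},
  {"dr":[0,0,0],"delta_pos":[-0.9,0.04,0],"jaw":-1},
  {"dr":[0,0,0],"delta_pos":[-0.6,0,0],"jaw":-1},
])

```text
clock: 5.8
tool_pos: [0.5207, 0.1742, 0.3511]
ee_rot: [[-0.256, -0.967, -0.005], [-0.967, 0.256, -0.001], [0.002, 0.004, -1.0]]
ft_force: [-0.2, -1.1, -3.8]
finger_gap: 0.251
gripper_force: 59.7
```

Emit:
play_rows([
  {"dr":[0,0,-0.7],"delta_pos":[0,0,0],"jaw":-1},
  {"dr":[0,0,-0.9],"delta_pos":[0,0,0],"jaw":-1},
  {"dr":[0,0,-0.9],"delta_pos":[0,0,0],"jaw":-1},
  {"dr":[0,0,-0.86],"delta_pos":[0,0,0],"jaw":-1},
  {"dr":[0,0,0],"delta_pos":[0,0,0],"jaw":-1},
  {"dr":[0,0,0],"delta_pos":[0,0,0],"jaw":-1},
])

```text
clock: 6.3
tool_pos: [0.5208, 0.1713, 0.3523]
ee_rot: [[0.088, -0.996, -0.003], [-0.996, -0.088, -0.002], [0.001, 0.003, -1.0]]
ft_force: [0.2, 0.3, -3.2]
finger_gap: 0.258
gripper_force: 59.6
```

Run:
```python
from h import *
s=manip.state(); C=cam("wrist",s); im=snapshot("wrist"); np.save('pics/w3.npy',im); cv2.imwrite('pics/w3.png',cv2.resize(im,(800,600),interpolation=cv2.INTER_CUBIC))
a=np.radians(95.2); u=np.array([np.cos(a),np.sin(a),0]); w=np.array([-u[1],u[0],0]); c=np.array([.5218,.1632,0])
for sx in (-80,80):
  for sy in (-48,48): print("base",sx,sy,(proj(C,c+u*sx/1e3+w*sy/1e3+[0,0,.012])*1.5625).round(0))
for sy in (-14,14):
  for x in(-59,59): print("slot",x,sy,(proj(C,c+u*x/1e3+w*sy/1e3+[0,0,.11])*1.5625).round(0))
plan(c+.008*u+[0,0,.184],a); print(s["ee_rot"].round(4))
```

```text
base -80 -48 [318. 137.]
base -80 48 [480. 137.]
base 80 -48 [330. 382.]
base 80 48 [469. 382.]
slot -59 -14 [365. 181.]
slot 59 -14 [371. 431.]
slot -59 14 [432. 181.]
slot 59 14 [428. 431.]
clock 6.35 q [ 0.68 -0.1  -0.14 -0.   -1.53 -0.6 ] tcp [0.5209 0.1713 0.3528] target [0.5211 0.1712 0.339 ] 
 turn units(6deg) [ 0.02666667 -0.01       -0.02333333] 
 shift units now-frame [ 0.003 -0.005  0.345]  final-frame [ 0.003 -0.004  0.345]
[[ 0.0885 -0.9961 -0.0034]
 [-0.9961 -0.0885 -0.0016]
 [ 0.0013  0.0035 -1.    ]]
```

View pics/w3.png

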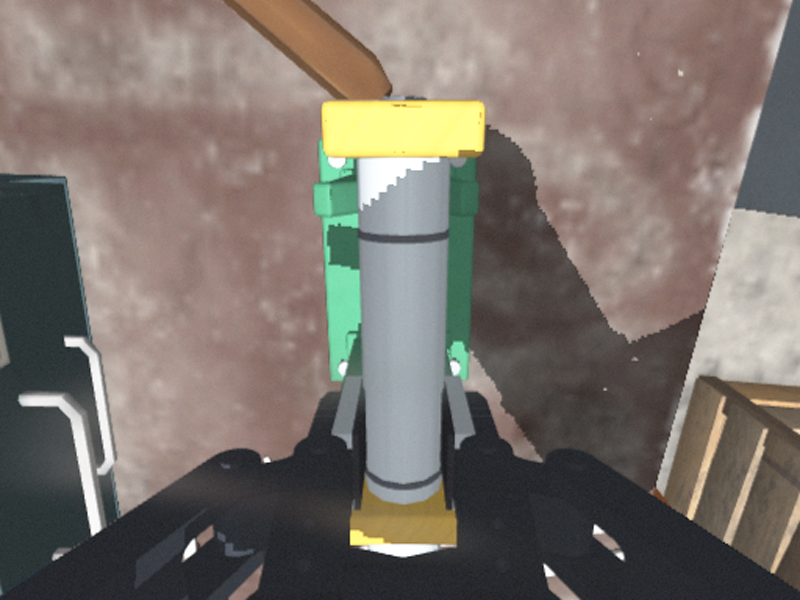

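The base edges in the wrist view, (330,380)/(468,380) and (318,140)/(478,140), match the prediction. Now I check how far along the gauge it is gripped.

Run:
```python
from h import *
s=manip.state(); C=cam("wrist",s); R=s["ee_rot"];p=s["tool_pos"]
for off in (.0,.004,.008,.012):
  for axz in (.150,.155):
    out=[]
    for x,z in ((-.080,.018),(-.068,.018),(-.068,0),(.028,.018),(.038,.018)):
        out.append(round(float(proj(C,p+R@[-(x-off),0,axz-z])[1]*1.5625)))
    print(off,axz,out)
```

```text
0.0 0.15 [140, 203, 196, 580, 610]
0.0 0.155 [141, 201, 194, 565, 594]
0.004 0.15 [118, 183, 179, 568, 598]
0.004 0.155 [120, 181, 178, 553, 583]
0.008 0.15 [95, 162, 161, 555, 586]
0.008 0.155 [98, 161, 160, 541, 571]
0.012 0.15 [72, 140, 142, 543, 574]
0.012 0.155 [76, 141, 143, 528, 559]
```

Emit:
play_rows([
  {"dr":[0,0,0],"delta_pos":[0,0,0.4],"jaw":-1},
  {"dr":[0,0,0],"delta_pos":[0,0,0.5],"jaw":-1},
  {"dr":[0,0,0],"delta_pos":[0,0,0.5],"jaw":-1},
  {"dr":[0,0,0],"delta_pos":[0,0,0.4],"jaw":-1},
  {"dr":[0,0,0],"delta_pos":[0,0,0.2],"jaw":-1},
  {"dr":[0,0,0],"delta_pos":[0,0,0.2],"jaw":-1},
  {"dr":[0,0,0],"delta_pos":[0,0,0.15],"jaw":-1},
  {"dr":[0,0,0],"delta_pos":[0,0,0],"jaw":-1},
  {"dr":[0,0,0],"delta_pos":[0,0,0],"jaw":-1},
])

```text
clock: 7.1
tool_pos: [0.5213, 0.1714, 0.2612]
ee_rot: [[0.091, -0.996, 0.001], [-0.996, -0.091, 0.0], [-0.0, -0.001, -1.0]]
ft_force: [0.7, -0.3, -2.8]
finger_gap: 0.255
gripper_force: 59.6
```

Emit:
play_rows([
  {"dr":[0,0,0],"delta_pos":[0,0,0.05],"jaw":-1},
  {"dr":[0,0,0],"delta_pos":[0,0,0.05],"jaw":-1},
  {"dr":[0,0,0],"delta_pos":[0,0,0],"jaw":-1},
])

```text
clock: 7.35
tool_pos: [0.5212, 0.1714, 0.2572]
ee_rot: [[0.091, -0.996, 0.001], [-0.996, -0.091, 0.0], [-0.0, -0.001, -1.0]]
ft_force: [-0.2, 0.3, -3.0]
finger_gap: 0.256
gripper_force: 59.9
```

Still carrying the weight, so I'll go down a little further.

Emit:
play_rows([
  {"dr":[0,0,0],"delta_pos":[0,0,0.03],"jaw":-1},
  {"dr":[0,0,0],"delta_pos":[0,0,0.03],"jaw":-1},
  {"dr":[0,0,0],"delta_pos":[0,0,0],"jaw":-1},
])

```text
clock: 7.6
tool_pos: [0.5211, 0.1714, 0.257]
ee_rot: [[0.092, -0.996, 0.002], [-0.996, -0.092, 0.0], [-0.0, -0.002, -1.0]]
ft_force: [-6.1, -0.5, 8.6]
finger_gap: 0.255
gripper_force: 61.0
```

Contact at the expected height: TCP 0.257, so the axis is at 0.095. Releasing.

Emit:
play_rows([
  {"dr":[0,0,0],"delta_pos":[0,0,-0.03],"jaw":-1},
  {"dr":[0,0,0],"delta_pos":[0,0,0],"jaw":0},
  {"dr":[0,0,0],"delta_pos":[0,0,0],"jaw":0.5},
  {"dr":[0,0,0],"delta_pos":[0,0,0],"jaw":1},
  {"dr":[0,0,0],"delta_pos":[0,0,0],"jaw":1},
  {"dr":[0,0,0],"delta_pos":[0,0,0],"jaw":1},
  {"dr":[0,0,0],"delta_pos":[0,0,0],"jaw":1},
  {"dr":[0,0,0],"delta_pos":[0,0,0],"jaw":1},
])

```text
clock: 8.27
tool_pos: [0.5211, 0.1713, 0.2555]
ee_rot: [[0.091, -0.996, 0.0], [-0.996, -0.091, -0.0], [0.0, -0.0, -1.0]]
ft_force: [-1.4, -0.1, 0.3]
finger_gap: 0.996
gripper_force: 0.0
```

Emit:
play_rows([
  {"dr":[0,0,0],"delta_pos":[0,0,-0.5],"jaw":1},
  {"dr":[0,0,0],"delta_pos":[0,0,-0.9],"jaw":1},
  {"dr":[0,0,0],"delta_pos":[0,0,-0.9],"jaw":1},
  {"dr":[0,0,0],"delta_pos":[0,0,-0.7],"jaw":1},
  {"dr":[0,0,0],"delta_pos":[-0.6,0,0],"jaw":1},
  {"dr":[0,0,0],"delta_pos":[0,0,0],"jaw":1},
  {"dr":[0,0,0],"delta_pos":[0,0,0],"jaw":1},
])

```text
clock: 8.85
tool_pos: [0.5188, 0.1958, 0.3757]
ee_rot: [[0.092, -0.996, 0.0], [-0.996, -0.092, 0.0], [-0.0, -0.0, -1.0]]
ft_force: [0.1, -1.0, 0.1]
finger_gap: 1.0
gripper_force: 0.0
```

Run:
```python
from h import *
s=manip.state(); C=cam("wrist",s); im=snapshot("wrist"); cv2.imwrite('pics/w4.png',cv2.resize(im,(800,600),interpolation=cv2.INTER_CUBIC))
a=np.radians(95.2); u=np.array([np.cos(a),np.sin(a),0]); c=np.array([.5218,.1632,.095])
for x,z in ((-.080,.018),(-.068,.018),(.028,.018),(.038,.018),(.080,.012),(.088,.015),(.126,.015)): print(x,(proj(C,c+u*x+[0,0,z])*1.5625).round(0))
print(s["finger_gap"],s["ft_force"].round(1));plan(c+.107*u,a)
```

```text
-0.08 [402.  68.]
-0.068 [402.  98.]
0.028 [402. 309.]
0.038 [401. 328.]
0.08 [401. 398.]
0.088 [401. 414.]
0.126 [401. 475.]
0.9998262696404467 [ 0.1 -1.   0.1]
clock 8.9 q [ 0.72 -0.08 -0.09 -0.   -1.56 -0.63] tcp [0.5188 0.1954 0.3752] target [0.5121 0.2698 0.25  ] 
 turn units(6deg) [ 0.005      -0.00333333  0.01      ] 
 shift units now-frame [-1.869 -0.005  3.128]  final-frame [-1.868e+00 -1.000e-03  3.129e+00]
```

View pics/w4.png

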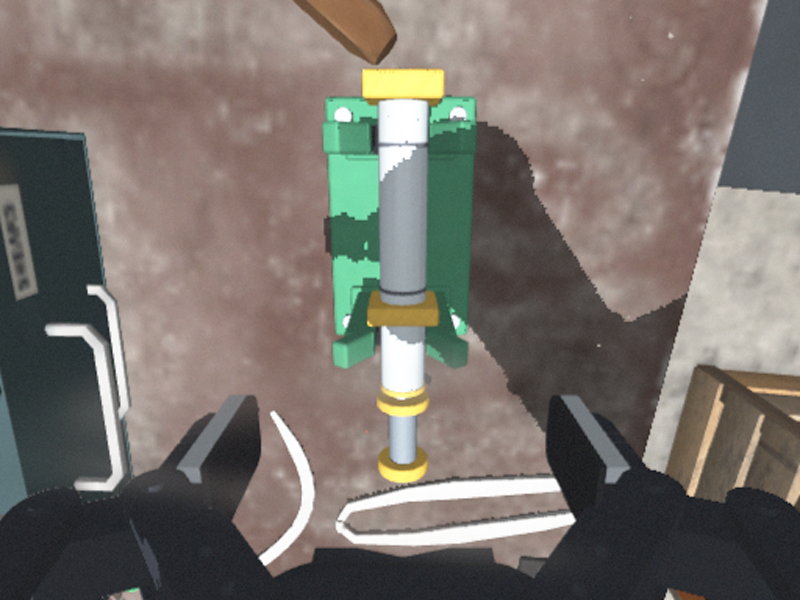

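The gauge is seated in both forks: cap at (403,85), collar at (403,310) between the forks, handle waist at (402,432) in line. Next, grip the handle.

Emit:
play_rows([
  {"dr":[0,0,0],"delta_pos":[-0.6,0,0],"jaw":1},
  {"dr":[0,0,0],"delta_pos":[-0.9,0,0],"jaw":1},
  {"dr":[0,0,0],"delta_pos":[-0.37,0,0.3],"jaw":1},
  {"dr":[0,0,0],"delta_pos":[0,0,0.7],"jaw":1},
  {"dr":[0,0,0],"delta_pos":[0,0,0.8],"jaw":1},
  {"dr":[0,0,0],"delta_pos":[0,0,0.7],"jaw":1},
  {"dr":[0,0,0],"delta_pos":[0,0,0.5],"jaw":1},
  {"dr":[0,0,0],"delta_pos":[0,0,0.1],"jaw":1},
  {"dr":[0,0,0],"delta_pos":[0,0,0],"jaw":1},
  {"dr":[0,0,0],"delta_pos":[0,0,0],"jaw":1},
])

```text
clock: 9.73
tool_pos: [0.5125, 0.2695, 0.2526]
ee_rot: [[0.091, -0.996, 0.001], [-0.996, -0.091, -0.0], [0.0, -0.001, -1.0]]
ft_force: [0.1, -0.2, 1.1]
finger_gap: 1.002
gripper_force: 0.0
```

Run:
```python
from h import *
s=manip.state(); C=cam("wrist",s); im=snapshot("wrist"); cv2.imwrite('pics/w5.png',cv2.resize(im,(800,600),interpolation=cv2.INTER_CUBIC))
a=np.radians(95.2); u=np.array([np.cos(a),np.sin(a),0]); c=np.array([.5218,.1632,.095])
plan(c+.107*u,a)
for x,z in ((.080,.012),(.088,.015),(.107,.008),(.126,.015)): print(x,(proj(C,c+u*x+[0,0,z])*1.5625).round(0))
```

```text
clock 9.78 q [ 0.83  0.02 -0.21  0.   -1.34 -0.74] tcp [0.5126 0.2697 0.2534] target [0.5121 0.2698 0.25  ] 
 turn units(6deg) [-0.02333333  0.00833333  0.005     ] 
 shift units now-frame [-0.002  0.013  0.084]  final-frame [-0.002  0.013  0.084]
0.08 [403. 365.]
0.088 [403. 399.]
0.107 [403. 449.]
0.126 [402. 523.]
```

View pics/w5.png

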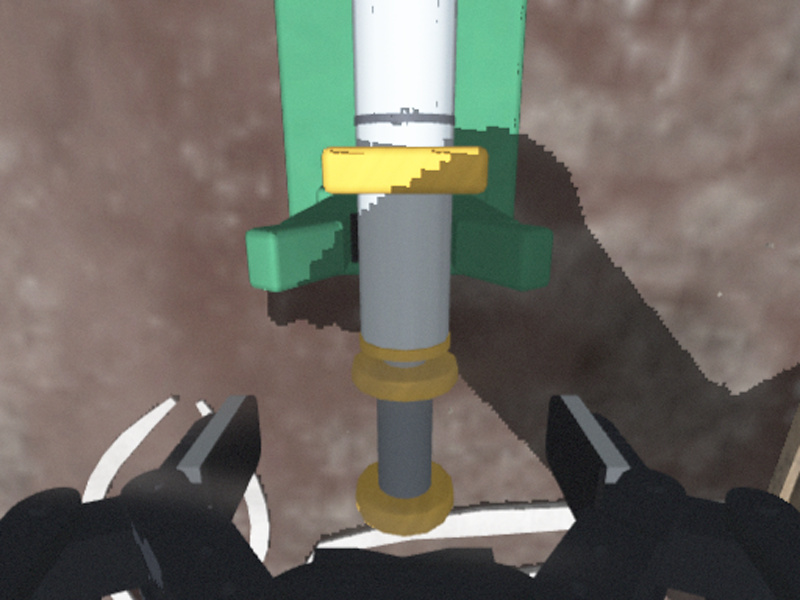

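The waist runs from (405,400) to (405,490), centred between the open pads. Closing, then drawing out.

Emit:
play_rows([
  {"dr":[0,0,0],"delta_pos":[0,0,0],"jaw":-1},
  {"dr":[0,0,0],"delta_pos":[0,0,0],"jaw":-1},
  {"dr":[0,0,0],"delta_pos":[0,0,0],"jaw":-1},
  {"dr":[0,0,0],"delta_pos":[0,0,0],"jaw":-1},
  {"dr":[0,0,0],"delta_pos":[0,0,0],"jaw":-1},
  {"dr":[0,0,0],"delta_pos":[0,0,0],"jaw":-1},
  {"dr":[0,0,0],"delta_pos":[0,0,0],"jaw":-1},
  {"dr":[0,0,0],"delta_pos":[0,0,0],"jaw":-1},
  {"dr":[0,0,0],"delta_pos":[0,0,0],"jaw":-1},
  {"dr":[0,0,0],"delta_pos":[0,0,0],"jaw":-1},
], grip_force=60)

```text
clock: 10.62
tool_pos: [0.5121, 0.2697, 0.2517]
ee_rot: [[0.091, -0.996, 0.0], [-0.996, -0.091, 0.0], [-0.0, -0.0, -1.0]]
ft_force: [-1.2, -0.5, 3.1]
finger_gap: 0.164
gripper_force: 58.4
```

Emit:
play_rows([
  {"dr":[0,0,0],"delta_pos":[-0.1,0,0],"jaw":-1},
  {"dr":[0,0,0],"delta_pos":[-0.2,0,0],"jaw":-1},
  {"dr":[0,0,0],"delta_pos":[-0.2,0,0],"jaw":-1},
  {"dr":[0,0,0],"delta_pos":[-0.2,0,0],"jaw":-1},
  {"dr":[0,0,0],"delta_pos":[-0.2,0,0],"jaw":-1},
  {"dr":[0,0,0],"delta_pos":[-0.2,0,0],"jaw":-1},
  {"dr":[0,0,0],"delta_pos":[-0.2,0,0],"jaw":-1},
  {"dr":[0,0,0],"delta_pos":[-0.1,0,0],"jaw":-1},
  {"dr":[0,0,0],"delta_pos":[0,0,0],"jaw":-1},
  {"dr":[0,0,0],"delta_pos":[0,0,0],"jaw":-1},
])

```text
clock: 11.45
tool_pos: [0.507, 0.3256, 0.251]
ee_rot: [[0.091, -0.996, -0.001], [-0.996, -0.091, -0.002], [0.002, 0.001, -1.0]]
ft_force: [0.1, -6.5, 2.8]
finger_gap: 0.162
gripper_force: 58.5
```

Emit:
play_rows([
  {"dr":[0,0,0],"delta_pos":[-0.1,0,0],"jaw":-1},
  {"dr":[0,0,0],"delta_pos":[-0.1,0,0],"jaw":-1},
  {"dr":[0,0,0],"delta_pos":[-0.05,0,0],"jaw":-1},
  {"dr":[0,0,0],"delta_pos":[0,0,0],"jaw":-1},
  {"dr":[0,0,0],"delta_pos":[0,0,0],"jaw":-1},
  {"dr":[0,0,0],"delta_pos":[0,0,0],"jaw":-1},
])

```text
clock: 11.95
tool_pos: [0.5061, 0.3351, 0.251]
ee_rot: [[0.091, -0.996, -0.001], [-0.996, -0.091, -0.003], [0.003, 0.001, -1.0]]
ft_force: [0.8, -7.4, 1.4]
finger_gap: 0.16
gripper_force: 58.5
```

Run:
```python
from h import *
s=manip.state(); C=cam("wrist",s); im=snapshot("wrist"); cv2.imwrite('pics/w6.png',cv2.resize(im,(800,600),interpolation=cv2.INTER_CUBIC))
a=np.radians(95.2); u=np.array([np.cos(a),np.sin(a),0]); c=np.array([.5218,.1632,.095])
print(s["tool_pos"],s["ft_force"])
for g in (.004,.007,.010):
  for x,z in ((.028,.018),(.038,.018),(.080,.012),(.134,.006),(.140,.006),(.146,.006)): print(g,x,(proj(C,c+u*(x+g)+[0,0,z])*1.5625).round(0))
```

```text
[0.50608968 0.33509158 0.25096233] [ 0.80766889 -7.42289784  1.35793587]
0.004 0.028 [ 399. -233.]
0.004 0.038 [ 399. -160.]
0.004 0.08 [399. 101.]
0.004 0.134 [400. 331.]
0.004 0.14 [400. 352.]
0.004 0.146 [400. 374.]
0.007 0.028 [ 399. -211.]
0.007 0.038 [ 399. -139.]
0.007 0.08 [399. 116.]
0.007 0.134 [400. 342.]
0.007 0.14 [400. 363.]
0.007 0.146 [400. 384.]
0.01 0.028 [ 399. -189.]
0.01 0.038 [ 399. -119.]
0.01 0.08 [399. 131.]
0.01 0.134 [400. 352.]
0.01 0.14 [400. 374.]
0.01 0.146 [400. 394.]
```

View pics/w6.png

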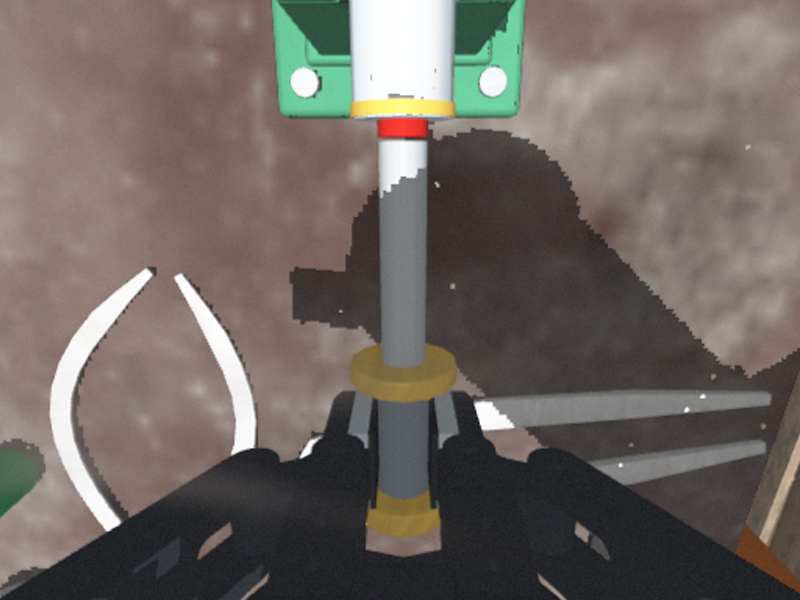

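The tube mouth (row 117) stands on the red band, with red visible at rows 118–138, so the rod is between 0.054 and 0.066. Travel less slack gives about 0.059, and the pull is 7.4 N. I'll hold briefly and hand in.

Emit:
play_rows([
  {"dr":[0,0,0],"delta_pos":[0,0,0],"jaw":-1},
  {"dr":[0,0,0],"delta_pos":[0,0,0],"jaw":-1},
  {"dr":[0,0,0],"delta_pos":[0,0,0],"jaw":-1},
  {"dr":[0,0,0],"delta_pos":[0,0,0],"jaw":-1},
])

```text
clock: 12.33
tool_pos: [0.5061, 0.335, 0.251]
ee_rot: [[0.091, -0.996, -0.001], [-0.996, -0.091, -0.003], [0.003, 0.001, -1.0]]
ft_force: [1.0, -6.8, 1.4]
finger_gap: 0.166
gripper_force: 58.5
```

```bash
python3 -c "
from plant import manip
s=manip.state();print(s['tool_pos'],s['ft_force'],abs(s['qd']).max());print(manip.job_done())"
```

```text
[0.50611541 0.3350342  0.2510006 ] [ 1.01358732 -6.83260517  1.44787421] 0.0021798109528176238
the job is handed in; nothing more can be done
None
```

The job is handed in at about 12 s on the clock: the gauge lies seated in both forks and the rod is held drawn about 59 mm, with the tube's mouth on the red band; the judge's verdict was not shown.

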